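Lock a swivel collar with its index pin

ROBOT

A 6-joint arm with a two-finger parallel gripper is mounted at the origin on the work surface. World frame = base frame: x ahead of the robot, y to its left, z up, the work surface at z = 0. Lengths are in m, angles in rad, forces in N, time in s.
With the tool pointing down it reaches from about 0.35 to 0.775 m from the base axis. Payload 5.5 kg.
Tool frame: the origin (TCP) lies midway between the tips of the shut fingers; the grasp point (between the pads) lies 19 mm behind it; z points along the fingers, x is the direction in which the jaws open and shut, and the axes are right-handed (so a half turn about z gives the same grasp; the last joint's range is limited). The gripper opens to 85 mm and grips with 20 to 120 N. Pads are 22 mm wide; open, the fingers measure 114 mm over their backs; the gripper's body (76 mm by 85 mm) begins 54 mm behind the grasp point. The pads swing forward as they close: fully open they stand 13 mm farther back than shut.
Start: joints at [1.16, 0.313, 0.046, 1.304, 0, 1.431], TCP at [0.154, 0.554, 0.231] pointing down, gripper open.
Joint ranges: [-2.76, 2.76], [-0.86, 1.69], [-1.03, 1.26], [-2.2, 2.34], [-1.47, 1.5], [-3.14, 3.14]. Speed limits (rad/s): [2.57, 2.57, 3.14, 3.14, 3.14, 3.14].

INTERFACE

Orientations are given as a unit quaternion [w, x, y, z].
In Python, from workcell import env gives the robot as it stands.
- The arm moves only by the tool servo_tool, never from a script. Its argument "targets" is a list of rows, each an object with "xyz": the shift along the tool's x, y, z in m, a list of three; "twist": the turn, a rotation vector about the tool's x, y, z in rad, a list of three; "jaw": the opening, from 0 (shut) to 1 (fully open). A call has 1 to 12 rows; each row is the pose to reach, as a shift and turn from the pose commanded when the call began, along the tool's axes at that moment; what a row does not reach only later rows make up. A row lasts 1/12 s, in which the tool goes at most 41.7 mm and 7.16 degrees, less where a joint would pass 70% of its speed; a pose out of reach is approached as far as the arm can. A call with a gripper value outside its range is refused whole. The fingers move at their own pace and stop on an object; "squeeze" is the grip in N (left out, the last holds). Time passes only in rows, so rows that repeat a pose let the fingers close. It gives the time, the measured TCP pose, the force and the opening at its end, in the units of the state.
- env.get_state(): the state, without advancing time (a new reading comes with each control period).
- env.read_camera(name): name is "scene" or "top"; returns a dict with "color" (420x560x3 uint8, red, green, blue), "depth" (420x560 float32, m along the optical axis (not along the pixel's ray), 0 where there is no reading), "fx", "fy", "cx", "cy" (pixels), "k1" (the pictures are not rectified: a ray, as slopes to the right and down, at radius r is drawn at 1 + k1 r^2 times it, then the intrinsics apply), "eye" and "attitude" of the camera in the world. Camera axes: x right, y down, z forward; pixel columns grow to the right and rows downward; lengths in m; the calibration is good to about 2 mm. A picture is of the moment at which its call begins.
- env.hand_in(): hands the job in, once; it reports no verdict.
The state is a dict: "clock": time; "joint_pos": joint angles; "qvel": joint speeds; "tau": joint torques, N m; "tcp_pos": TCP position; "orientation": TCP orientation; "wrist_force": force on the tool from outside, world axes, zero at the start; "ft_torque": the same for the moment, N m; "finger_gap": finger opening in m.
Only numpy, scipy, OpenCV 4.12 (cv2) and the standard library are available. Lean on these libraries where they do the work, as an engineer would, in place of code of your own. Each camera call takes 0.05 s, during which the arm holds its last target. There are 200 camera calls.

TASK

Lock the swivel stand: take the index pin with the thick round head out of the rack, put it through the hole in the loose white collar, turn the collar until the hidden hole in the plate beneath lines up, and pass the pin fully home so that its head sits on the collar, then let go. Find the hole with light pressure only and never force the pin or the fixture (stay under 30 N); leave the other pins and everything else as they are.

Things in the scene. Friction and masses are not known exactly. Their poses are not given: they have to be found in the camera images.
- index_pin: Index pin, upright in a socket of the rack: steel shank 10 mm across, 36 mm long, its last 3 mm tapering to a 6 mm flat foot; above it a black cylindrical head 24 mm across, 34 mm tall (the only such head). 70 mm in all, 50 to 100 g. Origin: centre of the foot; z up the pin. Head's underside 36 mm, head's middle 53 mm above the origin
- swivel_base: Fixed stand: square grey foot 190 x 190 x 12 mm, in the middle a 34 mm steel boss with its top 58 mm above the table. Origin: on the vertical swivel axis at table height, z up. Its -x side is marked by a small upright grey block at the edge of the foot
- plate_top (a point): On the swivel axis, at the top (42 mm above the table) of the fixed steel index plate that the collar hides. The plate is flat and solid but for ONE vertical hole, 12.5 mm across, 30 mm deep (down to the foot), centred 55 mm from the axis. Its direction from the axis is unknown: anywhere within 0.28 rad (16 degrees) of the stand's -x direction, the marker block. The plate does not turn
- collar_hole (a point): Centre of the upper mouth of the collar's only hole: vertical, 13 mm across, through the 12 mm thick collar, 55 mm from the swivel axis. The mouth is 54 mm above the table, the plate's top 12 mm below it. It starts clear of the sector where the plate's hole can be
- collar (a joint): Angle of the loose white collar about the swivel axis, rad, counter-clockwise from above; at 0 its hole lies in the stand's -x direction. Starts at -1.2 to -0.7, travel -1.6 to 1.0. Round flange 155 mm across, top 54 mm above the table; opposite the hole a lug with a tube socket, 128 mm out, 80 mm high. About 1 N at the hole turns it; it stays where left and cannot lift off
- pin_rack: Fixed white rack 210 x 50 mm, 48 mm high, with three sockets 13 mm across, 42 mm deep, in a row along its x axis at -66, 0 and +66 mm. Origin: centre of the underside. Each pin hangs by its head on the rack's top, its foot 12 mm above the table. Which pin is in which socket varies
- tee_pin: Bystander: a pin with a cross-bar handle, in the rack, 59 mm tall. Origin: foot of the pin. Leave it
- ball_pin: Bystander: a pin with a small ball head 22 mm across, in the rack, 59 mm tall. Origin: foot of the pin. Leave it
- eyepiece: Bystander: black eyepiece, 48 mm across, 64 mm tall. Origin: centre of the underside
- steel_bowl: Bystander: steel bowl 130 mm across, 50 mm tall. Origin: centre of the underside
- specimen_jar: Bystander: amber jar 54 mm across, 75 mm tall. Origin: centre of the underside
- spatula: Bystander: a steel spatula 170 mm long lying in a shallow steel tray

How it is judged:
At the end, for the whole second after the job is handed in: The index pin stands upright (within 0.08 rad) through the collar's hole (within 5 mm of it, 50 to 60 mm from the swivel axis) and through the plate's hole, fully home: its foot less than 21 mm above the table, that is, its head within 3 mm of the collar's top; at rest (z of index_pin in the frame of swivel_base below 0.021 m and horizontal distance between index_pin and swivel_base between 0.05 and 0.06 m and horizontal distance between index_pin and collar_hole below 0.005 m and angle between index_pin's own z axis and vertical below 0.08 rad and linear speed of index_pin below 0.02 m/s); the robot touches nothing.
It fails at once if the index pin is pressed against the swivel stand, collar or plate with more than 30 N (contact force between index_pin and swivel_base above 30 N).
It fails at once if the robot itself presses on the swivel stand or collar with more than 30 N (contact force between any of the fingers, the arm and swivel_base above 30 N).
It fails at once if one of the other pins is moved by more than 15 mm (distance of any of tee_pin, ball_pin from where it was at the start of the episode above 0.015 m).
It fails at once if another bystander is moved by more than 20 mm (distance of any of eyepiece, steel_bowl, specimen_jar, spatula from where it was at the start of the episode above 0.02 m).
It also fails if it takes over 54 s, if anything falls off the work surface, if the arm or the gripper's body presses on something with over 40 N, if the wrist force passes 120 N, or if a joint passes its speed limit or range.

## Working session

There is one attempt and no reset: what is moved stays moved. The work goes in short steps, Python scripts to look and compute and a tool call to move; the robot and the scene stay as the last step left them, time stands still between calls to the robot, and variables do not carry over. Pictures are saved under pics/ and viewed, about 8 in all and at most 12, crops included, and the job is handed in when it is done.

Besides the shell and the picture viewer there is one more tool, called after ">>>" as name(argument=value, ...) on one line, values as JSON. servo_tool: Moves the arm, as the interface text tells. Its arguments: {"type":"object","properties":{"targets":{"type":"array","items":{"type":"object","properties":{"xyz":{"type":"array","items":{"type":"number"}},"twist":{"type":"array","items":{"type":"number"}},"jaw":{"type":"number"}}}},"squeeze":{"type":"number"}},"required":["targets"]}

```bash
mkdir -p pics; cat > h.py <<'E'
import numpy as np, cv2
from scipy.spatial.transform import Rotation as R
from workcell import env
def rot(q): return R.from_quat([q[1],q[2],q[3],q[0]]).as_matrix()
def cam(n):
    c=env.read_camera(n); c['R']=rot(c['attitude']) if np.size(c['attitude'])==4 else np.array(c['attitude']); c['eye']=np.array(c['eye']); return c
def ray(c,u,v):
    K=np.array([[c['fx'],0,c['cx']],[0,c['fy'],c['cy']],[0,0,1.]])
    p=cv2.undistortPoints(np.array([[[u,v]]],float),K,np.array([c['k1'],0,0,0.]),None,None)[0,0] if False else None
    d=np.array([(u-c['cx'])/c['fx'],(v-c['cy'])/c['fy']]); s=d.copy()
    for _ in range(20): s=d/(1+c['k1']*(s@s))
    return c['R']@np.array([s[0],s[1],1.])
def onz(c,u,v,z):
    d=ray(c,u,v); return c['eye']+d*(z-c['eye'][2])/d[2]
def save(c,f,box=None,k=1):
    im=c['color'][:,:,::-1]
    if box: im=im[box[1]:box[3],box[0]:box[2]]
    cv2.imwrite(f,cv2.resize(im,None,fx=k,fy=k,interpolation=cv2.INTER_CUBIC))
E
python3 - <<'E'
from h import *
for n in("scene","top"):
    c=cam(n); save(c,f"pics/{n}0.png",None,1.4); print(n,c['eye'],c['attitude'],c['fx'],c['cx'],c['cy'],c['k1']); np.savez(n+"0.npz",**c)
s=env.get_state(); print(s)
E
```

```text
scene [1.22041182 0.01451352 0.72459156] [-0.25491808  0.62420815  0.68108451 -0.28549054] 385.2346211230133 275.890347464566 205.2414819927746 -0.06678343411486973
top [ 0.3621701  -0.06943908  1.2565999 ] [ 0.05769562 -0.69681847  0.71288189 -0.05398756] 390.18472510307765 277.8237774805372 203.81354601964864 -0.0930748911095266
{'clock': 0.1, 'joint_pos': array([ 1.16044383e+00,  3.13892406e-01,  4.50991872e-02,  1.30357158e+00,
       -1.03838940e-05,  1.43123675e+00]), 'qvel': array([ 0.00174834, -0.00293507,  0.00343725, -0.00088037, -0.00054738,
       -0.0004191 ]), 'tau': array([ 3.53453855e-03, -4.81726456e+01,  2.99241936e+01,  1.27108191e-02,
       -1.10825206e-04, -1.95586847e-05]), 'tcp_pos': array([0.15362269, 0.55364206, 0.23051943]), 'orientation': array([ 3.87679789e-04,  7.96082521e-01,  6.05187578e-01, -6.81733388e-04]), 'wrist_force': array([ 0.00243845, -0.34852445, -0.43889561]), 'ft_torque': array([ 0.02416599, -0.00076583, -0.04848086]), 'finger_gap': 0.08559018381021545}
```

View pics/top0.png

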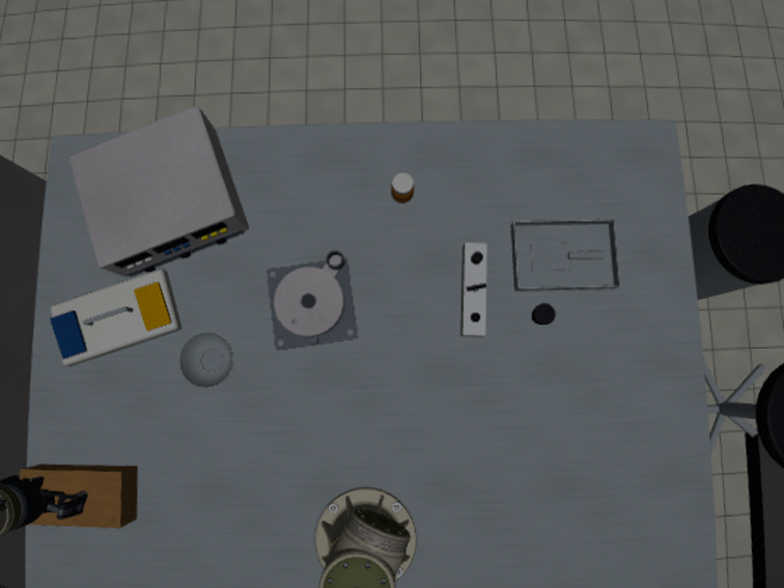

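View pics/scene0.png

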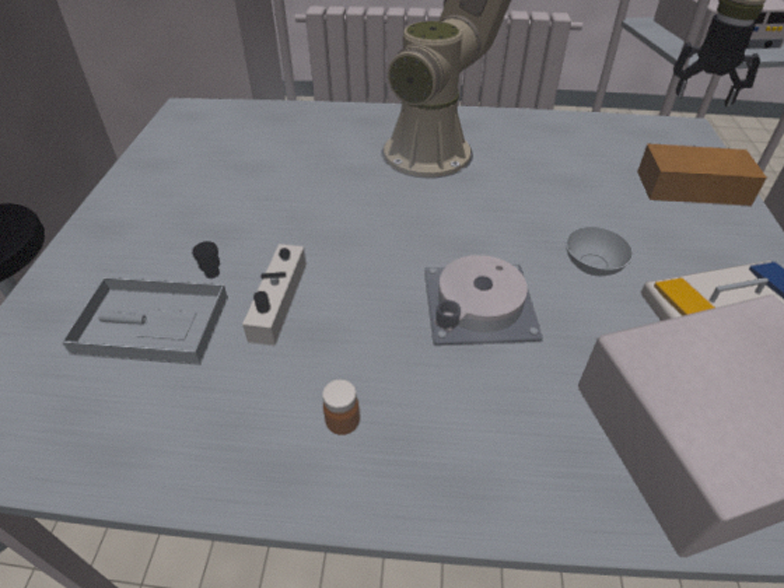

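Top view: the stand is at (308,300), its marker at (317,341) and the collar hole at (293,321). The rack runs x 462–487, with the thick cylinder head at the far end (477,257), the tee in the middle and the ball near. Next I'll measure these.

```bash
python3 - <<'E'
from h import *
c=dict(np.load("top0.npz")); s=dict(np.load("scene0.npz"))
a=cv2.resize(c['color'][165:265,180:280],(400,400),interpolation=cv2.INTER_CUBIC)
b=cv2.resize(c['color'][165:265,300:400],(400,400),interpolation=cv2.INTER_CUBIC)
d=cv2.resize(s['color'][160:260,290:390],(400,400),interpolation=cv2.INTER_CUBIC)
e=cv2.resize(s['color'][160:260,145:245],(400,400),interpolation=cv2.INTER_CUBIC)
cv2.imwrite("pics/z.png",cv2.resize(np.vstack([np.hstack([a,b]),np.hstack([d,e])]),(600,600))[:,:,::-1])
def blobs(c,m,box,tag,amin=8):
    m=m.astype(np.uint8); k=np.zeros_like(m); k[box[1]:box[3],box[0]:box[2]]=1; m=m*k
    for q in cv2.findContours(m,cv2.RETR_EXTERNAL,cv2.CHAIN_APPROX_NONE)[0]:
        if cv2.contourArea(q)<amin: continue
        M=cv2.moments(q); u,v=M['m10']/M['m00'],M['m01']/M['m00']
        print(tag,'uv',round(u,1),round(v,1),'A',M['m00'],'rect',cv2.minAreaRect(q))
for n,c_,box1,box2 in(("top",c,(180,165,280,265),(320,165,360,250)),("scene",s,(290,170,395,260),(165,165,225,255))):
    h=cv2.cvtColor(c_['color'],cv2.COLOR_RGB2HSV); g=c_['color'].astype(int)
    blobs(c_,g.max(2)<60,box2,n+" dark rack"); blobs(c_,(g[:,:,0]>g[:,:,2]-2)&(g.max(2)>115),box2,n+" white rack",50)
    blobs(c_,(g[:,:,0]>=g[:,:,2]-2)&(g.max(2)>110),box1,n+" collar",50); blobs(c_,g.max(2)<95,box1,n+" dark stand")
E
```

```text
top dark rack uv 339.1 226.4 A 24.5 rect ((339.0, 226.5), (5.0, 6.0), 90.0)
top dark rack uv 339.7 205.0 A 23.5 rect ((340.0135192871094, 205.0810546875), (3.1235809326171875, 12.494322776794434), 80.53767395019531)
top dark rack uv 340.4 184.0 A 40.0 rect ((340.5000305175781, 184.00001525878906), (6.363960266113281, 7.77817440032959), 45.0)
top collar uv 226.1 202.5 A 525.0 rect ((225.1030731201172, 203.35537719726562), (46.61225509643555, 23.74024772644043), 23.38521957397461)
top dark stand uv 226.5 263.5 A 9.0 rect ((227.5, 263.0), (15.0, 2.0), -0.0)
top dark stand uv 222.7 215.9 A 3580.0 rect ((221.96533203125, 213.54415893554688), (66.99932861328125, 61.28035354614258), 83.1572265625)
scene dark rack uv 186.6 215.4 A 92.5 rect ((186.61764526367188, 215.4706268310547), (13.824529647827148, 8.246211051940918), 75.96376037597656)
scene dark rack uv 194.0 196.3 A 13.0 rect ((194.52647399902344, 196.34408569335938), (1.8407161235809326, 15.109210968017578), 85.60128784179688)
scene dark rack uv 202.9 181.0 A 24.0 rect ((203.00001525878906, 181.0), (5.656853675842285, 5.6568536758422
[... 201 characters left out ...]
 ((344.5842590332031, 203.86517333984375), (46.77077865600586, 60.56216812133789), 77.00537872314453)
scene dark stand uv 326.9 244.7 A 18.5 rect ((327.5, 245.0), (2.0, 35.0), 90.0)
scene dark stand uv 372.9 242.9 A 22.0 rect ((371.50665283203125, 243.0995635986328), (1.8625320196151733, 29.068803787231445), 86.18592071533203)
scene dark stand uv 364.1 227.5 A 103.0 rect ((364.90753173828125, 226.826416015625), (7.601513862609863, 27.235139846801758), 55.61965560913086)
scene dark stand uv 319.1 224.2 A 299.0 rect ((318.30767822265625, 224.0384521484375), (25.51620864868164, 20.246559143066406), 33.6900634765625)
scene dark stand uv 344.8 202.0 A 76.0 rect ((345.0, 202.0), (8.0, 12.0), 90.0)
```

View pics/z.png

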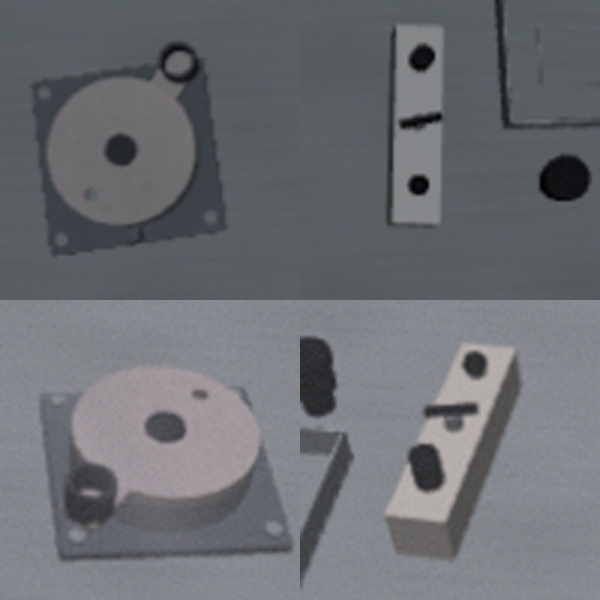

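The crops confirm it: the thick head is at pane (422,57) in top, and the collar hole is at about px (210,230). I'll refine both by subpixel across the two views.

```bash
cat >> h.py <<'E'
def cen(c,box,lo,hi,sign=-1):
    "weighted centroid of darkness in box; lo/hi grey: full weight/zero weight"
    x0,y0,x1,y1=box; g=c['color'][y0:y1,x0:x1].astype(float).mean(2)
    w=np.clip((hi-g)/(hi-lo),0,1); Y,X=np.mgrid[y0:y1,x0:x1]
    return (w*X).sum()/w.sum(),(w*Y).sum()/w.sum(),w.sum()
def tri(a,da,b,db):
    A=np.stack([da,-db],1); t=np.linalg.lstsq(A,b-a,rcond=None)[0]; p,q=a+t[0]*da,b+t[1]*db
    return (p+q)/2,np.linalg.norm(p-q)
E
python3 - <<'E'
from h import *
t=dict(np.load("top0.npz")); s=dict(np.load("scene0.npz"))
g=lambda c,b:print(c['color'][b[1]:b[3],b[0]:b[2]].mean(2).astype(int))
g(t,(205,225,216,235)); g(s,(350,186,364,197))
def show(n,c,box,lo,hi,z):
    u,v,w=cen(c,box,lo,hi); p=onz(c,u,v,z); print(n,round(u,2),round(v,2),round(w,1),np.round(p*1000,1)); return p
for n,c,b,z in(("boss top",t,(213,208,228,223),.058),("boss scn",s,(335,194,356,211),.058)): show(n,c,b,70,100 if n[5]=='t' else 110,z)
show("head top",t,(333,177,348,191),40,110,.072)
show("head scn",s,(179,205,195,226),50,130,.065)
show("ball top",t,(333,221,346,232),40,110,.065); show("tee top",t,(330,198,352,212),40,110,.068)
# collar disc ellipse top, foot corners by hand
P={n:onz(t,180+u/3,165+v/3,.012) for n,(u,v) in dict(a=(33,84),b=(199,57),c=(226,229),d=(53,255)).items()}
m=sum(P.values())/4; print("foot",np.round(m*1e3,1)); 
e=P['a']-P['d']; f=P['b']-P['c']; h=P['c']-P['d'];k=P['b']-P['a']
print("yaw",[round(float(np.degrees(np.arctan2(*(q[[1,0]])))),1) for q in (e,f)],[round(float(np.degrees(np.arctan2(*(q[[1,0]]))))+90,1) for q in (h,k)], np.linalg.norm(e),np.linalg.norm(h))
print("marker",onz(t,180+139/3,165+234/3,.02),"lug",onz(t,180+179/3,165+62/3,.08))
for n,(u,v) in dict(r1=(394,25),r2=(443,27),r3=(440,226),r4=(389,225)).items(): print(n,onz(t,300+(u-300)/3,165+v/3,.048)[:2])
# lug in scene
print("scene disc");
E
```

```text
[[107 108 107 108 107 108 108 108 109 109 109]
 [108 107 108 109 107 108 108 108 108 108 108]
 [108 107 107 107  99  95 105 107 106 107 106]
 [107 107 108  95  82  94  99 104 107 107 107]
 [107 107 102  88  86  94  96 103 107 109 109]
 [107 107 105  89  83  94  97 103 108 108 108]
 [109 108 108  98  91  98 101 106 108 107 108]
 [108 109 108 106 105 106 105 106 106 107 107]
 [108 108 108 109 107 107 107 106 106 105 106]
 [104 108 108 108 108 107 109 106 105 106 105]]
[[155 154 156 154 157 158 156 157 153 154 149 145 140 137]
 [152 151 151 151 153 154 156 154 156 159 155 155 146 142]
 [155 154 154 154 152 154 154 157 158 159 155 158 155 158]
 [159 155 158 155 149 142 146 147 150 157 156 156 157 159]
 [157 157 156 152 122 104 104 107 126 147 154 162 156 158]
 [156 157 160 149 112  97  95  92  96 138 156 152 154 157]
 [154 154 155 154 134 116 109 104 110 135 153 154 156 155]
 [155 154 158 156 154 147 144 138 147 154 152 156 154 155]
 [157 156 156 157 159 155 158 151 156 154 156 156 156 157]
 [157 160 158 158 155 158 160 157 156 158 155 156 155 153]
 [157 157 156 157 152 156 158 158 156 156 157 151 153 154]]
boss top 219.83 214.5 96.7 [523.9 115.6  58. ]
boss scn 345.02 201.97 76.3 [531.7 116.9  58. ]
head top 340.17 183.86 57.9 [ 609.3 -260.2   72. ]
head scn 186.58 215.3 133.4 [ 614.9 -259.8   65. ]
ball top 339.1 226.21 37.6 [ 478.2 -251.8   65. ]
tee top 339.74 204.68 76.0 [ 544.6 -256.4   68. ]
foot [522.6 114.2  12. ]
yaw [7.2, 8.2] [7.4, 8.0] 0.1871033277296209 0.1862751346563374
marker [0.43746035 0.10082718 0.02      ] lug [0.60919326 0.05096297 0.08      ]
r1 [ 0.64910065 -0.23756881]
r2 [ 0.64580104 -0.28960591]
r3 [ 0.43540669 -0.2759239 ]
r4 [ 0.43777911 -0.22316052]
scene disc
```

```bash
cat >> h.py <<'E'
def plan(p,yaw=None):
    "tool-frame shift/twist from the measured pose to world p, jaw axis at yaw deg, tool down"
    s=env.get_state(); T=rot(s['orientation'])
    xyz=T.T@(np.array(p)-s['tcp_pos'])
    out=[np.round(xyz,4).tolist()]
    if yaw is not None:
        y=np.radians(yaw); G=np.array([[np.cos(y),np.sin(y),0],[np.sin(y),-np.cos(y),0],[0,0,-1]]).T
        G=np.column_stack([[np.cos(y),np.sin(y),0],[np.sin(y),-np.cos(y),0],[0,0,-1.]])
        out.append(np.round(R.from_matrix(T.T@G).as_rotvec(),4).tolist())
    print(out, "jaw axis deg",np.round(np.degrees(np.arctan2(T[1,0],T[0,0])),2)); return out
def st():
    s=env.get_state(); print(round(s['clock'],2),np.round(s['tcp_pos']*1e3,1),np.round(s['wrist_force'],1),round(s['finger_gap']*1e3,1))
E
python3 - <<'E'
from h import *
t=dict(np.load("top0.npz")); s=dict(np.load("scene0.npz"))
def both(n,bt,lt,ht,bs,ls,hs,zt,zs):
    a=cen(t,bt,lt,ht); b=cen(s,bs,ls,hs); p,e=tri(t['eye'],ray(t,*a[:2]),s['eye'],ray(s,*b[:2]))
    print(n,np.round(a,2),np.round(b,2),'tri',np.round(p*1e3,1),round(e*1e3,1),'top',np.round(onz(t,*a[:2],zt)*1e3,1),'scn',np.round(onz(s,*b[:2],zs)*1e3,1))
both("hole",(206,226,214,233),98,106,(352,188,362,195),135,150,.054,.054)
both("boss",(213,208,228,223),70,100,(335,194,356,211),70,110,.058,.058)
both("head",(333,177,348,191),40,110,(179,205,195,226),50,130,.072,.065)
plan([.611,-.2595,.13],86)
E
```

```text
hole [209.52 229.21  18.71] [356.32 191.1   19.44] tri [479.6 149.1  48.9] 0.5 top [479.1 148.4  54. ] scn [485.3 147.8  54. ]
boss [219.83 214.5   96.73] [345.02 201.97  76.33] tri [524.8 117.3  51.3] 1.3 top [523.9 115.6  58. ] scn [531.7 116.9  58. ]
head [340.17 183.86  57.93] [186.58 215.3  133.4 ] tri [ 611.5 -261.7   61.2] 0.6 top [ 609.3 -260.2   72. ] scn [ 614.9 -259.8   65. ]
[[-0.661, 0.6582, 0.1014], [-0.0004, 0.0015, -0.201]] jaw axis deg 74.48
```

>>> servo_tool(targets=[{"xyz": [-0.33,0.33,0],"twist": [0,0,-0.1],"jaw": 1},{"xyz": [-0.661,0.658,0],"twist": [0,0,-0.2],"jaw": 1},{"xyz": [-0.661,0.658,0],"twist": [0,0,-0.2],"jaw": 1},{"xyz": [-0.661,0.658,0],"twist": [0,0,-0.2],"jaw": 1},{"xyz": [-0.661,0.658,0],"twist": [0,0,-0.2],"jaw": 1},{"xyz": [-0.661,0.658,0],"twist": [0,0,-0.2],"jaw": 1},{"xyz": [-0.661,0.658,0],"twist": [0,0,-0.2],"jaw": 1},{"xyz": [-0.661,0.658,0],"twist": [0,0,-0.2],"jaw": 1},{"xyz": [-0.661,0.658,0],"twist": [0,0,-0.2],"jaw": 1},{"xyz": [-0.661,0.658,0],"twist": [0,0,-0.2],"jaw": 1},{"xyz": [-0.661,0.658,0],"twist": [0,0,-0.2],"jaw": 1},{"xyz": [-0.661,0.658,0],"twist": [0,0,-0.2],"jaw": 1}])

```text
clock: 1.1
tcp_pos: [0.3992, 0.1163, 0.2312]
orientation: [-0.0, 0.732, 0.682, 0.0]
wrist_force: [1.6, -0.1, 0.3]
finger_gap: 0.0853
```

```bash
python3 - <<'E'
from h import *
st(); plan([.611,-.2595,.13],86)
E
```

```text
1.1 [399.2 116.3 231.2] [ 1.6 -0.1  0.3] 85.3
[[-0.3599, 0.2378, 0.1012], [0.0, -0.0003, -0.001]] jaw axis deg 85.94
```

>>> servo_tool(targets=[{"xyz": [-0.36,0.238,0],"jaw": 1},{"xyz": [-0.36,0.238,0],"jaw": 1},{"xyz": [-0.36,0.238,0],"jaw": 1},{"xyz": [-0.36,0.238,0],"jaw": 1},{"xyz": [-0.36,0.238,0],"jaw": 1},{"xyz": [-0.36,0.238,0],"jaw": 1},{"xyz": [-0.36,0.238,0],"jaw": 1},{"xyz": [-0.36,0.238,0],"jaw": 1},{"xyz": [-0.36,0.238,0.0],"jaw": 1},{"xyz": [-0.36,0.238,0.0],"jaw": 1},{"xyz": [-0.36,0.238,0.1],"jaw": 1},{"xyz": [-0.36,0.238,0.1],"jaw": 1}])

```text
schema error: expected keys xyz, twist, jaw
```

>>> servo_tool(targets=[{"xyz": [0,0,0],"jaw": 1},{"xyz": [0,0,0],"jaw": 1}])

```text
schema error: expected keys xyz, twist, jaw
```

```bash
python3 - <<'E'
from h import *
st(); plan([.6115,-.260,.053],86)
s=cam("scene");t=cam("top")
a=cv2.resize(s['color'][110:260,110:310],(600,450)); cv2.imwrite("pics/a.png",a[:,:,::-1])
E
```

```text
1.1 [399.2 116.3 231.2] [ 1.6 -0.1  0.3] 85.3
[[-0.3604, 0.2384, 0.1782], [0.0, -0.0003, -0.001]] jaw axis deg 85.94
```

View pics/a.png

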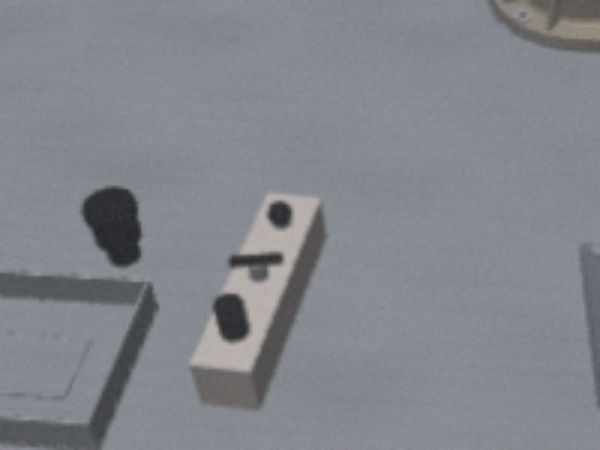

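The call was refused because "twist" is required in every row, so the arm isn't in view yet. The picture shows the rack unchanged. Resending with twist.

>>> servo_tool(targets=[{"xyz": [-0.36,0.238,0],"twist": [0,0,0],"jaw": 1},{"xyz": [-0.36,0.238,0],"twist": [0,0,0],"jaw": 1},{"xyz": [-0.36,0.238,0],"twist": [0,0,0],"jaw": 1},{"xyz": [-0.36,0.238,0],"twist": [0,0,0],"jaw": 1},{"xyz": [-0.36,0.238,0],"twist": [0,0,0],"jaw": 1},{"xyz": [-0.36,0.238,0],"twist": [0,0,0],"jaw": 1},{"xyz": [-0.36,0.238,0],"twist": [0,0,0],"jaw": 1},{"xyz": [-0.36,0.238,0],"twist": [0,0,0],"jaw": 1},{"xyz": [-0.36,0.238,0],"twist": [0,0,0],"jaw": 1},{"xyz": [-0.36,0.238,0],"twist": [0,0,0],"jaw": 1},{"xyz": [-0.36,0.238,0.1],"twist": [0,0,0],"jaw": 1},{"xyz": [-0.36,0.238,0.1],"twist": [0,0,0],"jaw": 1}])

```text
clock: 2.2
tcp_pos: [0.6138, -0.259, 0.1507]
orientation: [0.004, 0.732, 0.681, 0.001]
wrist_force: [0.4, 0.3, -1.1]
finger_gap: 0.0856
```

>>> servo_tool(targets=[{"xyz": [0,0,0],"twist": [0,0,0],"jaw": 1},{"xyz": [0,0,0],"twist": [0,0,0],"jaw": 1},{"xyz": [0,0,0],"twist": [0,0,0],"jaw": 1}])

```text
clock: 2.45
tcp_pos: [0.6097, -0.2544, 0.1502]
orientation: [-0.0, 0.731, 0.682, 0.0]
wrist_force: [1.0, 0.3, 0.7]
finger_gap: 0.0855
```

```bash
python3 - <<'E'
from h import *
st(); plan([.6115,-.260,.053],86)
s=cam("scene");t=cam("top")
a=cv2.resize(s['color'][110:260,110:310],(600,450)); cv2.imwrite("pics/a2.png",a[:,:,::-1])
E
```

```text
2.45 [ 609.7 -254.4  150.2] [1.  0.3 0.7] 85.5
[[-0.0055, 0.0022, 0.0972], [-0.0001, -0.0003, -0.0001]] jaw axis deg 85.99
```

View pics/a2.png

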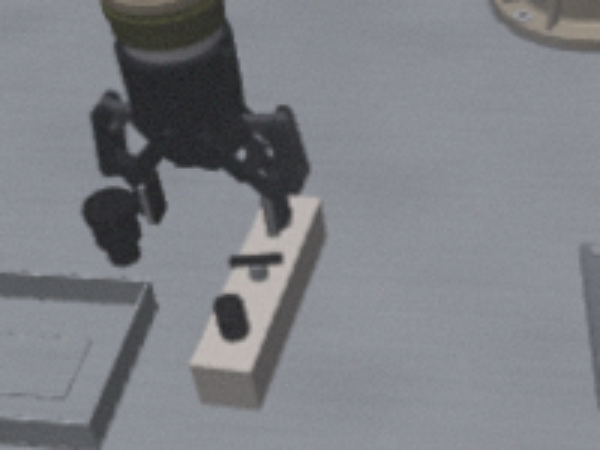

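The gripper is at (200,200), open above the rack, about where it was expected over the thick head (232,317). Descending to grasp.

>>> servo_tool(squeeze=25, targets=[{"xyz": [-0.006,0.002,0.03],"twist": [0,0,0],"jaw": 1},{"xyz": [-0.006,0.002,0.06],"twist": [0,0,0],"jaw": 1},{"xyz": [-0.006,0.002,0.08],"twist": [0,0,0],"jaw": 1},{"xyz": [-0.006,0.002,0.09],"twist": [0,0,0],"jaw": 1},{"xyz": [-0.006,0.002,0.097],"twist": [0,0,0],"jaw": 1},{"xyz": [-0.006,0.002,0.097],"twist": [0,0,0],"jaw": 1},{"xyz": [-0.006,0.002,0.097],"twist": [0,0,0],"jaw": 0.6},{"xyz": [-0.006,0.002,0.097],"twist": [0,0,0],"jaw": 0.4},{"xyz": [-0.006,0.002,0.097],"twist": [0,0,0],"jaw": 0.35},{"xyz": [-0.006,0.002,0.097],"twist": [0,0,0],"jaw": 0.2},{"xyz": [-0.006,0.002,0.097],"twist": [0,0,0],"jaw": 0.1},{"xyz": [-0.006,0.002,0.097],"twist": [0,0,0],"jaw": 0.1}])

```text
clock: 3.55
tcp_pos: [0.6117, -0.2617, 0.0527]
orientation: [0.001, 0.732, 0.682, 0.0]
wrist_force: [-1.0, 0.9, 3.8]
finger_gap: 0.0229
```

>>> servo_tool(targets=[{"xyz": [0,0,0],"twist": [0,0,0],"jaw": 0.1},{"xyz": [0,0,0],"twist": [0,0,0],"jaw": 0.1},{"xyz": [0,0,0],"twist": [0,0,0],"jaw": 0.1}])

```text
clock: 3.8
tcp_pos: [0.6116, -0.2617, 0.0527]
orientation: [0.001, 0.732, 0.682, 0.0]
wrist_force: [-1.5, 0.9, 6.4]
finger_gap: 0.023
```

>>> servo_tool(squeeze=40, targets=[{"xyz": [0,0,0],"twist": [0,0,0],"jaw": 0.1},{"xyz": [0,0,-0.015],"twist": [0,0,0],"jaw": 0.1},{"xyz": [0,0,-0.035],"twist": [0,0,0],"jaw": 0.1},{"xyz": [0,0,-0.065],"twist": [0,0,0],"jaw": 0.1},{"xyz": [0,0,-0.1],"twist": [0,0,0],"jaw": 0.1},{"xyz": [0,0,-0.11],"twist": [0,0,0],"jaw": 0.1},{"xyz": [0,0,-0.11],"twist": [0,0,0],"jaw": 0.1},{"xyz": [0,0,-0.11],"twist": [0,0,0],"jaw": 0.1}])

```text
clock: 4.47
tcp_pos: [0.6113, -0.2616, 0.1616]
orientation: [0.0, 0.732, 0.682, 0.0]
wrist_force: [-0.9, -0.6, -1.7]
finger_gap: 0.0228
```

```bash
python3 - <<'E'
from h import *
st(); plan([.480,.1485,.16],86)
s=cam("scene");t=cam("top")
a=cv2.resize(s['color'][80:230,110:310],(600,450)); cv2.imwrite("pics/b.png",a[:,:,::-1])
E
```

```text
4.47 [ 611.3 -261.6  161.6] [-0.9 -0.6 -1.7] 22.8
[[0.3998, -0.16, 0.0014], [0.0006, 0.0002, -0.001]] jaw axis deg 85.94
```

View pics/b.png

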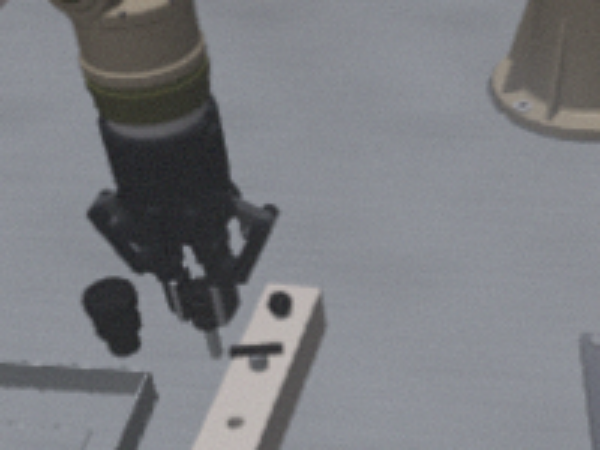

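The pin is held upright with its shank at (212,345), and the empty socket at (236,422) works as a calibration reference. Moving above the collar hole.

>>> servo_tool(targets=[{"xyz": [0.4,-0.16,0],"twist": [0,0,0],"jaw": 0.1},{"xyz": [0.4,-0.16,0],"twist": [0,0,0],"jaw": 0.1},{"xyz": [0.4,-0.16,0],"twist": [0,0,0],"jaw": 0.1},{"xyz": [0.4,-0.16,0],"twist": [0,0,0],"jaw": 0.1},{"xyz": [0.4,-0.16,0],"twist": [0,0,0],"jaw": 0.1},{"xyz": [0.4,-0.16,0],"twist": [0,0,0],"jaw": 0.1},{"xyz": [0.4,-0.16,0],"twist": [0,0,0],"jaw": 0.1},{"xyz": [0.4,-0.16,0],"twist": [0,0,0],"jaw": 0.1},{"xyz": [0.4,-0.16,0],"twist": [0,0,0],"jaw": 0.1},{"xyz": [0.4,-0.16,0],"twist": [0,0,0],"jaw": 0.1},{"xyz": [0.4,-0.16,0],"twist": [0,0,0],"jaw": 0.1},{"xyz": [0.4,-0.16,0],"twist": [0,0,0],"jaw": 0.1}])

```text
clock: 5.57
tcp_pos: [0.4768, 0.1518, 0.1599]
orientation: [-0.002, 0.73, 0.684, -0.002]
wrist_force: [-0.6, -0.0, -1.0]
finger_gap: 0.0227
```

```bash
python3 - <<'E'
from h import *
st(); s=cam("scene"); t=cam("top"); st()
s0=dict(np.load("scene0.npz"))
# empty socket & rack reference, both cameras
for c,n,b in((s,'scn',(183,216,195,226)),(t,'top',(333,178,348,192))):
    g=c['color'][b[1]:b[3],b[0]:b[2]].mean(2); bg=np.median(g); m=g.min(); print(n,'bg',bg,'min',m)
    u,v,w=cen(c,b,bg-25,bg-8); print(np.round([u,v,w],2),np.round(onz(c,u,v,.048)*1e3,1))
np.savez("s1.npz",**s); np.savez("t1.npz",**t)
a=cv2.resize(s['color'][130:250,270:430],(640,480),interpolation=cv2.INTER_CUBIC); cv2.imwrite("pics/c.png",a[:,:,::-1])
E
```

```text
5.57 [476.8 151.8 159.9] [-0.6 -0.  -1. ] 22.7
5.67 [478.7 149.1 160.3] [ 0.3  0.2 -0.4] 23.1
scn bg 179.33333333333334 min 94.33333333333333
[187.88 220.41  23.84] [ 615.7 -259.4   48. ]
top bg 137.0 min 49.666666666666664
[341.04 185.23  26.27] [ 609.8 -266.6   48. ]
```

View pics/c.png

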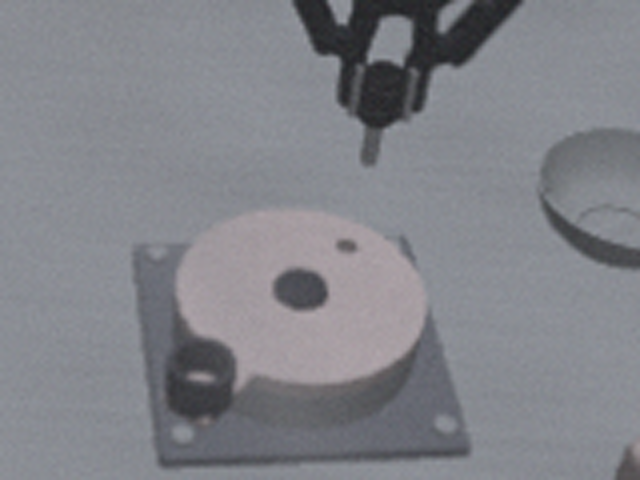

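```bash
python3 - <<'E'
from h import *
st()
s=cam("scene"); t=cam("top"); st()
u,v,w=cen(t,(335,180,347,190),112,129); print('top sock',np.round([u,v,w],2),np.round(onz(t,u,v,.048)*1e3,1))
print(t['color'][178:192,330:350].mean(2).astype(int))
g=s['color'][155:175,352:374].mean(2).astype(int); print(g)
for f in((362.5,170.3),): print(np.round(onz(s,*f,.1196)*1e3,1))
# hole relooked in this frame
u,v,w=cen(s,(352,188,362,195),135,150); print('hole scn',np.round([u,v],2),np.round(onz(s,u,v,.054)*1e3,1))
E
```

```text
5.67 [478.7 149.1 160.3] [ 0.3  0.2 -0.4] 23.1
5.77 [479.7 148.  160.8] [ 0.3 -0.5 -1.3] 23.0
top sock [339.14 184.98  19.96] [ 610.7 -260.6   48. ]
[[ 59  62 127 136 137 137 137 138 136 137 137 138 137 137 137 137 136 128
   98  97]
 [ 57  61 126 137 137 137 136 137 137 137 137 136 137 136 137 137 136 128
   98  95]
 [ 58  62 126 138 137 137 137 137 136 137 137 136 137 137 137 137 137 128
   99  95]
 [ 58  62 126 137 137 138 137 137 138 137 137 136 137 137 137 137 138 122
   99  96]
 [ 59  63 125 137 137 138 137 137 137 137 138 137 136 137 137 137 136 117
   97  95]
 [ 59  62 126 138 138 138 138 135 113 102 109 130 137 138 137 136 137 118
   98  95]
 [ 58  61 126 137 137 138 137 118  78  63  69  97 132 137 137 137 137 119
   98  96]
 [ 56  61 126 138 137 138 138 106  65  55  52  71 130 137 138 138 137 119
   98  96]
 [ 53  62 126 138 137 137 138 118  96  72  51  88 132 136 137 137 137 119
   98  96]
 [ 54  63 126 137 137 137 137 132 123  99  97 123 135 137 137 137 137 118
   97  96]
 [ 54  76 128 137 137 137 137 138 135 128 130 136 137 137 137 137 136 118
   96  94]
 [ 53  82 129 13
[... 1465 characters left out ...]
0 140 141 140  96  87  85  88 109 137 142 143 141 140 141
  138 137 139 137]
 [140 143 140 144 138 143 142  93  86  88  90 120 144 144 142 146 141 143
  144 142 139 142]
 [137 143 142 141 142 145 140  96  86  91  90 133 143 141 142 140 142 142
  145 141 143 142]
 [144 143 141 141 143 141 142 118  99 103 116 139 142 141 138 143 142 143
  143 140 139 142]
 [140 142 141 143 146 142 144 142 125 136 145 143 142 140 139 140 136 142
  139 138 141 141]
 [142 144 143 139 144 141 146 142 144 145 142 141 144 145 145 141 142 145
  142 146 142 143]
 [137 141 141 143 135 141 140 141 143 139 140 141 144 143 146 143 144 142
  141 145 139 143]]
[480.7 154.2 119.6]
hole scn [356.33 191.12] [485.4 147.9  54. ]
```

>>> servo_tool(targets=[{"xyz": [0,0,0.03],"twist": [0,0,0],"jaw": 0.1},{"xyz": [0,0,0.045],"twist": [0,0,0],"jaw": 0.1},{"xyz": [0,0,0.05],"twist": [0,0,0],"jaw": 0.1},{"xyz": [0,0,0.05],"twist": [0,0,0],"jaw": 0.1},{"xyz": [0,0,0.05],"twist": [0,0,0],"jaw": 0.1}])

```text
clock: 6.18
tcp_pos: [0.4803, 0.148, 0.112]
orientation: [-0.0, 0.732, 0.681, -0.0]
wrist_force: [0.1, -0.1, -0.2]
finger_gap: 0.0225
```

```bash
python3 - <<'E'
from h import *
st(); plan([.4805,.1464,.1],86)
s=cam("scene"); 
print(s['color'][180:198,348:366].mean(2).astype(int))
E
```

```text
6.18 [480.3 148.  112. ] [ 0.1 -0.1 -0.2] 22.5
[[-0.0015, 0.0003, 0.012], [-0.0003, 0.0001, -0.0027]] jaw axis deg 85.85
[[138 138 140 142 134 141 140 140 121  92  90  88  99 141 140 143 143 143]
 [142 141 142 144 141 144 145 144 110  89  88  89 103 139 143 143 143 144]
 [147 145 145 144 144 144 143 141 105  87  90  87 122 142 145 145 145 144]
 [159 159 156 153 153 146 144 144  97  87  85  89 124 141 142 144 143 145]
 [161 163 160 164 158 160 155 149  99  85  90  96 139 146 146 143 143 144]
 [161 159 162 162 162 162 162 149 107  86  86 108 140 145 144 141 143 143]
 [159 160 157 158 157 161 160 159 136 112 109 142 152 147 145 141 141 143]
 [160 158 159 157 156 156 158 161 158 147 157 157 161 160 151 149 145 145]
 [160 160 162 160 160 159 158 161 160 159 163 163 161 164 163 156 151 145]
 [163 160 156 159 162 160 152 148 149 148 159 160 163 161 160 162 162 159]
 [164 163 161 162 163 158 129 107 103 111 132 154 163 160 156 161 163 163]
 [160 160 161 159 161 156 120  97  97  96 103 141 158 155 159 162 161 162]
 [162 159 160 156 161 157 141 118 117 108 110 137 158 157 163 163 162 160]
 [160 158 162 163 160 162 159 148 146 143 153 160 162 160 162 160 164 163]
 [163 165 160 161 163 161 160 161 164 162 164 161 162 159 162 161 160 162]
 [163 164 164 158 163 164 161 161 164 163 164 161 162 155 163 160 162 165]
 [159 164 165 164 164 163 160 162 161 161 160 161 163 161 163 160 159 165]
 [143 154 160 162 164 161 165 162 158 164 164 160 160 159 163 158 159 162]]
```

```bash
python3 - <<'E'
from h import *
s=dict(np.load("s1.npz"))
for v in(185.5,186,186.4): print(np.round(onz(s,357.3,v,.0713)*1e3,1))
print(np.round(onz(s,356.33,191.1,.054)*1e3,1)); plan([.481,.1468,.0955],86)
E
```

```text
[483.1 148.1  71.3]
[485.  148.   71.3]
[486.5 147.9  71.3]
[485.3 147.9  54. ]
[[-0.0014, 0.0003, 0.0171], [0.001, -0.0002, -0.0023]] jaw axis deg 85.87
```

>>> servo_tool(targets=[{"xyz": [-0.0005,0.0005,0.01],"twist": [0,0,0],"jaw": 0.1},{"xyz": [-0.0005,0.0005,0.014],"twist": [0,0,0],"jaw": 0.1},{"xyz": [-0.0005,0.0005,0.017],"twist": [0,0,0],"jaw": 0.1},{"xyz": [-0.0005,0.0005,0.019],"twist": [0,0,0],"jaw": 0.1},{"xyz": [-0.0005,0.0005,0.02],"twist": [0,0,0],"jaw": 0.1},{"xyz": [-0.0005,0.0005,0.02],"twist": [0,0,0],"jaw": 0.1}])

```text
clock: 6.73
tcp_pos: [0.4802, 0.1484, 0.0917]
orientation: [-0.0, 0.732, 0.682, -0.0]
wrist_force: [-0.1, -0.7, -1.5]
finger_gap: 0.0228
```

>>> servo_tool(targets=[{"xyz": [0,0,0.002],"twist": [0,0,0],"jaw": 0.1},{"xyz": [0,0,0.004],"twist": [0,0,0],"jaw": 0.1},{"xyz": [0,0,0.0055],"twist": [0,0,0],"jaw": 0.1},{"xyz": [0,0,0.007],"twist": [0,0,0],"jaw": 0.1},{"xyz": [0,0,0.007],"twist": [0,0,0],"jaw": 0.1}])

```text
clock: 7.15
tcp_pos: [0.4801, 0.1483, 0.0845]
orientation: [-0.0, 0.732, 0.682, -0.0]
wrist_force: [0.2, 0.9, -1.3]
finger_gap: 0.0227
```

>>> servo_tool(targets=[{"xyz": [0,0,0.0005],"twist": [0,0,0],"jaw": 0.1},{"xyz": [0,0,0.001],"twist": [0,0,0],"jaw": 0.1},{"xyz": [0,0,0.0015],"twist": [0,0,0],"jaw": 0.1},{"xyz": [0,0,0.0018],"twist": [0,0,0],"jaw": 0.1},{"xyz": [0,0,0.0018],"twist": [0,0,0],"jaw": 0.1}])

```text
clock: 7.57
tcp_pos: [0.4803, 0.1483, 0.083]
orientation: [-0.0, 0.732, 0.682, 0.0]
wrist_force: [-0.4, 0.5, 0.5]
finger_gap: 0.0232
```

>>> servo_tool(targets=[{"xyz": [0,0,0.0005],"twist": [0,0,0],"jaw": 0.1},{"xyz": [0,0,0.0007],"twist": [0,0,0],"jaw": 0.1},{"xyz": [0,0,0.0007],"twist": [0,0,0],"jaw": 0.1}])

```text
clock: 7.82
tcp_pos: [0.4805, 0.1483, 0.0827]
orientation: [0.0, 0.732, 0.682, 0.0]
wrist_force: [-1.4, -0.5, 2.4]
finger_gap: 0.0228
```

```bash
cat >> h.py <<'E'
def arc(A,r,a0,a1,n,z,start=None):
    "tool-frame shifts along an arc about A, angles in deg, world z at end"
    s=env.get_state(); T=rot(s['orientation']); p0=s['tcp_pos'] if start is None else np.array(start)
    for a in np.linspace(a0,a1,n+1)[1:]:
        p=np.array([A[0]+r*np.cos(np.radians(a)),A[1]+r*np.sin(np.radians(a)),z]); print(np.round(T.T@(p-p0),4).tolist(),end=' ')
    print()
E
python3 - <<'E'
from h import *
arc((.5253,.1148),.0553,143.3,158,8,.0835)
E
```

```text
[-0.002, -0.0005, -0.0008] [-0.0035, -0.0014, -0.0008] [-0.0051, -0.0022, -0.0008] [-0.0066, -0.003, -0.0008] [-0.0083, -0.0037, -0.0008] [-0.0099, -0.0044, -0.0008] [-0.0116, -0.005, -0.0008] [-0.0132, -0.0056, -0.0008]
```

>>> servo_tool(targets=[{"xyz": [0,0,-0.001],"twist": [0,0,0],"jaw": 0.1},{"xyz": [-0.002,-0.0005,-0.001],"twist": [0,0,0],"jaw": 0.1},{"xyz": [-0.0035,-0.0014,-0.001],"twist": [0,0,0],"jaw": 0.1},{"xyz": [-0.0051,-0.0022,-0.001],"twist": [0,0,0],"jaw": 0.1},{"xyz": [-0.0066,-0.003,-0.001],"twist": [0,0,0],"jaw": 0.1},{"xyz": [-0.0083,-0.0037,-0.001],"twist": [0,0,0],"jaw": 0.1},{"xyz": [-0.0083,-0.0037,-0.001],"twist": [0,0,0],"jaw": 0.1}])

```text
clock: 8.4
tcp_pos: [0.4757, 0.1399, 0.0833]
orientation: [0.0, 0.732, 0.682, -0.0]
wrist_force: [-0.1, 0.8, -1.4]
finger_gap: 0.0229
```

```bash
python3 - <<'E'
from h import *
st(); s=env.get_state(); print(s['ft_torque'])
c=cam('scene'); st()
cv2.imwrite("pics/d.png",cv2.resize(c['color'][130:250,270:430],(640,480),interpolation=cv2.INTER_CUBIC)[:,:,::-1])
E
```

```text
8.4 [475.7 139.9  83.3] [-0.1  0.8 -1.4] 22.9
[ 0.02889428 -0.04760188 -0.04881726]
8.45 [475.7 139.9  83.3] [ 0.8 -0.  -0.6] 22.8
```

View pics/d.png

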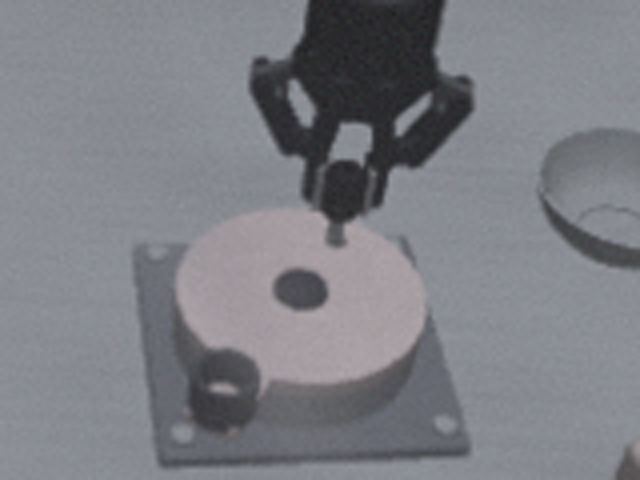

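The pin is in the collar hole at (335,238). The collar turned with it: the lug moved from (202,378) to (225,388). Forces are about 1 N.

```bash
python3 - <<'E'
from h import *
arc((.5253,.1148),.0553,153.2,168,8,.0835)
E
```

```text
[-0.0018, -0.0004, -0.0002] [-0.0035, -0.001, -0.0002] [-0.0052, -0.0016, -0.0002] [-0.0069, -0.0021, -0.0002] [-0.0087, -0.0025, -0.0002] [-0.0104, -0.0029, -0.0002] [-0.0122, -0.0033, -0.0002] [-0.0139, -0.0035, -0.0002]
```

>>> servo_tool(targets=[{"xyz": [-0.0018,-0.0004,0],"twist": [0,0,0],"jaw": 0.1},{"xyz": [-0.0035,-0.001,0],"twist": [0,0,0],"jaw": 0.1},{"xyz": [-0.0052,-0.0016,0],"twist": [0,0,0],"jaw": 0.1},{"xyz": [-0.0069,-0.0021,0],"twist": [0,0,0],"jaw": 0.1},{"xyz": [-0.0087,-0.0025,0],"twist": [0,0,0],"jaw": 0.1},{"xyz": [-0.0104,-0.0029,0],"twist": [0,0,0],"jaw": 0.1},{"xyz": [-0.0122,-0.0033,0],"twist": [0,0,0],"jaw": 0.1},{"xyz": [-0.0139,-0.0035,0],"twist": [0,0,0],"jaw": 0.1},{"xyz": [-0.0139,-0.0035,0],"twist": [0,0,0],"jaw": 0.1},{"xyz": [-0.0139,-0.0035,0],"twist": [0,0,0],"jaw": 0.1}])

```text
clock: 9.28
tcp_pos: [0.4715, 0.1263, 0.0833]
orientation: [0.0, 0.732, 0.681, -0.0]
wrist_force: [-0.3, 0.7, -0.0]
finger_gap: 0.0227
```

>>> servo_tool(targets=[{"xyz": [0,0,0.0005],"twist": [0,0,0],"jaw": 0.1},{"xyz": [0,0,0.001],"twist": [0,0,0],"jaw": 0.1},{"xyz": [0,0,0.0012],"twist": [0,0,0],"jaw": 0.1},{"xyz": [0,0,0.0012],"twist": [0,0,0],"jaw": 0.1}])

```text
clock: 9.62
tcp_pos: [0.4718, 0.1266, 0.0826]
orientation: [0.0, 0.732, 0.682, 0.0]
wrist_force: [-1.5, -0.4, 3.9]
finger_gap: 0.0231
```

```bash
python3 - <<'E'
from h import *
st(); s=env.get_state(); d=s['tcp_pos'][:2]-[.5253,.1148]; a=np.degrees(np.arctan2(d[1],d[0]))%360; print(a,np.hypot(*d))
arc((.5253,.1148),.0553,a,a+24,10,s['tcp_pos'][2])
E
```

```text
9.62 [471.8 126.6  82.6] [-1.5 -0.4  3.9] 23.1
167.6123147883535 0.05481615889962521
[-0.0022, -0.0008, 0.0] [-0.0045, -0.001, 0.0] [-0.0069, -0.0011, 0.0] [-0.0092, -0.001, 0.0] [-0.0115, -0.0009, 0.0] [-0.0138, -0.0008, 0.0] [-0.0161, -0.0005, 0.0] [-0.0184, -0.0001, 0.0] [-0.0206, 0.0004, 0.0] [-0.0229, 0.001, 0.0]
```

>>> servo_tool(targets=[{"xyz": [-0.0017,-0.0005,0],"twist": [0,0,0],"jaw": 0.1},{"xyz": [-0.0034,-0.0008,0],"twist": [0,0,0],"jaw": 0.1},{"xyz": [-0.0034,-0.0008,0],"twist": [0,0,0],"jaw": 0.1}])

```text
clock: 9.87
tcp_pos: [0.4712, 0.1238, 0.0826]
orientation: [-0.0, 0.732, 0.682, 0.001]
wrist_force: [1.2, 3.9, 3.9]
finger_gap: 0.0227
```

>>> servo_tool(targets=[{"xyz": [-0.0017,-0.0001,0],"twist": [0,0,0],"jaw": 0.1},{"xyz": [-0.0035,-0.0002,0],"twist": [0,0,0],"jaw": 0.1},{"xyz": [-0.0035,-0.0002,0],"twist": [0,0,0],"jaw": 0.1}])

```text
clock: 10.12
tcp_pos: [0.4696, 0.1191, 0.0817]
orientation: [0.0, 0.732, 0.681, -0.001]
wrist_force: [1.0, 1.6, -0.1]
finger_gap: 0.0229
```

>>> servo_tool(targets=[{"xyz": [-0.0017,0,0],"twist": [0,0,0],"jaw": 0.1},{"xyz": [-0.0035,0.0001,0],"twist": [0,0,0],"jaw": 0.1},{"xyz": [-0.0035,0.0001,0],"twist": [0,0,0],"jaw": 0.1}])

```text
clock: 10.37
tcp_pos: [0.4695, 0.1157, 0.0817]
orientation: [-0.0, 0.732, 0.681, -0.001]
wrist_force: [0.1, 1.0, 0.2]
finger_gap: 0.0228
```

The pin dropped (z fell 0.9 mm, Fz about 0) at both of the last two stops. Lowering gently to feel for the centre.

>>> servo_tool(targets=[{"xyz": [0,0,0.0005],"twist": [0,0,0],"jaw": 0.1},{"xyz": [0,0,0.001],"twist": [0,0,0],"jaw": 0.1},{"xyz": [0,0,0.0013],"twist": [0,0,0],"jaw": 0.1},{"xyz": [0,0,0.0013],"twist": [0,0,0],"jaw": 0.1}])

```text
clock: 10.7
tcp_pos: [0.4696, 0.1163, 0.0806]
orientation: [-0.0, 0.732, 0.682, -0.0]
wrist_force: [-0.4, 0.3, -0.6]
finger_gap: 0.0226
```

>>> servo_tool(targets=[{"xyz": [0,0,0.0007],"twist": [0,0,0],"jaw": 0.1},{"xyz": [0,0,0.0014],"twist": [0,0,0],"jaw": 0.1},{"xyz": [0,0,0.002],"twist": [0,0,0],"jaw": 0.1},{"xyz": [0,0,0.002],"twist": [0,0,0],"jaw": 0.1}])

```text
clock: 11.03
tcp_pos: [0.4698, 0.1164, 0.0787]
orientation: [-0.0, 0.732, 0.682, -0.0]
wrist_force: [-0.4, -0.8, 0.3]
finger_gap: 0.0232
```

>>> servo_tool(targets=[{"xyz": [0,0,0.001],"twist": [0,0,0],"jaw": 0.1},{"xyz": [0,0,0.002],"twist": [0,0,0],"jaw": 0.1},{"xyz": [0,0,0.003],"twist": [0,0,0],"jaw": 0.1},{"xyz": [0,0,0.004],"twist": [0,0,0],"jaw": 0.1},{"xyz": [0,0,0.004],"twist": [0,0,0],"jaw": 0.1}])

```text
clock: 11.45
tcp_pos: [0.4698, 0.1163, 0.0746]
orientation: [-0.0, 0.732, 0.682, -0.0]
wrist_force: [-1.3, -0.2, -0.6]
finger_gap: 0.0228
```

>>> servo_tool(targets=[{"xyz": [0,0,0.0015],"twist": [0,0,0],"jaw": 0.1},{"xyz": [0,0,0.003],"twist": [0,0,0],"jaw": 0.1},{"xyz": [0,0,0.0045],"twist": [0,0,0],"jaw": 0.1},{"xyz": [0,0,0.006],"twist": [0,0,0],"jaw": 0.1},{"xyz": [0,0,0.006],"twist": [0,0,0],"jaw": 0.1}])

```text
clock: 11.87
tcp_pos: [0.4697, 0.1164, 0.0685]
orientation: [-0.0, 0.732, 0.682, -0.0]
wrist_force: [-0.0, 0.5, -1.0]
finger_gap: 0.0225
```

>>> servo_tool(targets=[{"xyz": [0,0,0.0015],"twist": [0,0,0],"jaw": 0.1},{"xyz": [0,0,0.003],"twist": [0,0,0],"jaw": 0.1},{"xyz": [0,0,0.0045],"twist": [0,0,0],"jaw": 0.1},{"xyz": [0,0,0.006],"twist": [0,0,0],"jaw": 0.1},{"xyz": [0,0,0.006],"twist": [0,0,0],"jaw": 0.1}])

```text
clock: 12.28
tcp_pos: [0.4697, 0.1163, 0.0625]
orientation: [-0.0, 0.732, 0.682, -0.0]
wrist_force: [0.4, -0.4, 0.1]
finger_gap: 0.0227
```

>>> servo_tool(targets=[{"xyz": [0,0,0.001],"twist": [0,0,0],"jaw": 0.1},{"xyz": [0,0,0.002],"twist": [0,0,0],"jaw": 0.1},{"xyz": [0,0,0.003],"twist": [0,0,0],"jaw": 0.1},{"xyz": [0,0,0.0035],"twist": [0,0,0],"jaw": 0.1},{"xyz": [0,0,0.0035],"twist": [0,0,0],"jaw": 0.1}])

```text
clock: 12.7
tcp_pos: [0.4699, 0.1164, 0.0592]
orientation: [-0.0, 0.732, 0.682, -0.0]
wrist_force: [-0.0, -0.5, 0.3]
finger_gap: 0.0228
```

>>> servo_tool(targets=[{"xyz": [0,0,0.0003],"twist": [0,0,0],"jaw": 0.1},{"xyz": [0,0,0.0005],"twist": [0,0,0],"jaw": 0.1},{"xyz": [0,0,0.0005],"twist": [0,0,0],"jaw": 0.1}])

```text
clock: 12.95
tcp_pos: [0.47, 0.1164, 0.0589]
orientation: [-0.0, 0.732, 0.682, 0.0]
wrist_force: [0.6, 0.1, -1.1]
finger_gap: 0.0227
```

>>> servo_tool(targets=[{"xyz": [0,0,0],"twist": [0,0,0],"jaw": 0.4},{"xyz": [0,0,0],"twist": [0,0,0],"jaw": 0.6},{"xyz": [0,0,0],"twist": [0,0,0],"jaw": 0.7},{"xyz": [0,0,0],"twist": [0,0,0],"jaw": 0.7},{"xyz": [0,0,0],"twist": [0,0,0],"jaw": 0.7},{"xyz": [0,0,-0.01],"twist": [0,0,0],"jaw": 0.7},{"xyz": [0,0,-0.04],"twist": [0,0,0],"jaw": 0.7},{"xyz": [0,0,-0.08],"twist": [0,0,0],"jaw": 0.7},{"xyz": [0,0,-0.12],"twist": [0,0,0],"jaw": 0.7},{"xyz": [0,0,-0.15],"twist": [0,0,0],"jaw": 0.7},{"xyz": [0,0,-0.15],"twist": [0,0,0],"jaw": 0.7},{"xyz": [0,0,-0.15],"twist": [0,0,0],"jaw": 0.7}])

```text
clock: 13.95
tcp_pos: [0.4716, 0.1165, 0.2119]
orientation: [0.002, 0.732, 0.682, 0.002]
wrist_force: [0.3, -0.8, -0.5]
finger_gap: 0.0597
```

```bash
python3 - <<'E'
from h import *
st(); c=cam('scene')
cv2.imwrite("pics/e.png",cv2.resize(c['color'][110:260,160:400],(768,480),interpolation=cv2.INTER_CUBIC)[:,:,::-1]); np.savez("s2.npz",**c)
E
```

```text
13.95 [471.6 116.5 211.9] [ 0.3 -0.8 -0.5] 59.7
```

View pics/e.png

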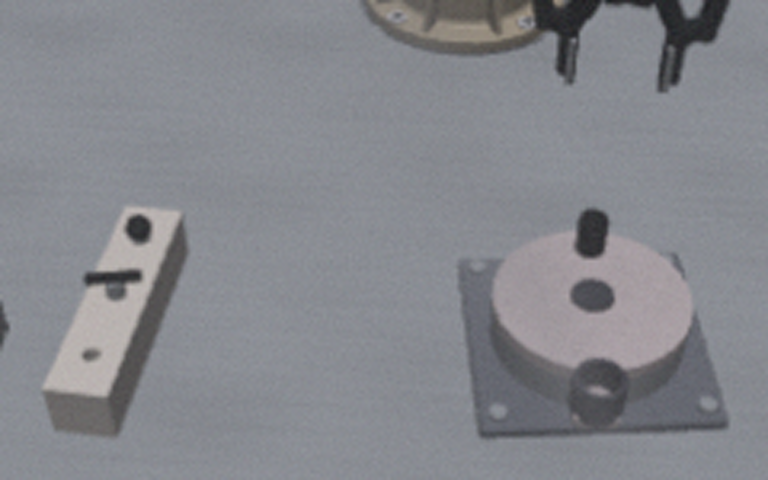

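The head at (592,233) sits on the collar with no shank showing. The gripper is clear, and the tee and ball pins haven't moved. Settling briefly, then handing in.

>>> servo_tool(targets=[{"xyz": [0,0,0],"twist": [0,0,0],"jaw": 0.7},{"xyz": [0,0,0],"twist": [0,0,0],"jaw": 0.7},{"xyz": [0,0,0],"twist": [0,0,0],"jaw": 0.7}])

```text
clock: 14.25
tcp_pos: [0.469, 0.1163, 0.2076]
orientation: [-0.001, 0.732, 0.682, -0.001]
wrist_force: [0.7, -0.2, -0.1]
finger_gap: 0.0598
```

```bash
python3 - <<'E'
from h import *
s=dict(np.load("s2.npz")); t=cam('top'); 
g=s['color'][174:192,338:352].mean(2); ys,xs=np.where(g<80); print('head rows',ys.min()+174,ys.max()+174,'cols',xs.min()+338,xs.max()+338)
print('head bottom front -> collar plane',np.round(onz(s,xs.mean()+338,ys.max()+174.5,.054)*1e3,1))
st(); print(env.hand_in())
E
```

```text
head rows 176 189 cols 340 349
head bottom front -> collar plane [481.7 118.1  54. ]
14.3 [469.2 116.3 207.7] [0.2 0.3 0.4] 60.0
the job is handed in; nothing more can be done
None
```

The index pin is through the collar and fully home in the plate's hole. I handed the job in at 14.3 s; no verdict is reported.

I took the thick-headed pin from the rack and put it through the collar's hole. I swept the collar under about 4 N until the pin dropped into the plate's hole, then lowered it 20 mm further with almost no force and let go. The highest wrist reading between moves was 6.4 N, during the grasp at the rack. On the stand the highest reading was about 6 N, well under 30 N. The wrist force is only read at the end of each call, so brief peaks in between were not seen.

**Last checks:**
- **Depth:** the gripper pose at release puts the foot at about 18 mm, against the 21 mm limit.
- **Seating:** the final picture shows the head on the collar with no shank visible. The front edge of its underside projects to (482, 118) mm on the collar's top. That fits a pin centred near (470, 116) mm, about 55 mm from the swivel axis.
- **Clearance:** the gripper was open and 15 cm above the pin. The tee and ball pins looked unmoved; the eyepiece, bowl, jar and spatula were not measured again.

**What disagreed or failed:**
- The two cameras differed by about 6 mm in x. I settled this by comparing the pin, the socket and the hole within the same views.
- One move call was refused because its rows had no "twist" value. Nothing moved, and I sent it again.

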